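Index and seat the railway turntable deck

ROBOT

A 6-joint arm with a two-finger parallel gripper is mounted at the origin on a cart in front of the work surface, level with it; the furniture and walls round the work are solid. World frame = base frame: x ahead of the robot, y to its left, z up, the work surface at z = 0. Lengths are in mm, angles in degrees, forces in N, time in s.
With the tool pointing down it reaches from about 300 to 850 mm from the base axis. Payload 4.2 kg.
Tool frame: the origin (TCP) lies at the very end of the fingers, on their centre line; the grasp point (between the pads) lies 19 mm behind it (env.grasp_offset is the distance from the TCP to the grasp point, in mm); z points along the fingers, y is the line along which they close (so a half turn about z gives the same grasp; the last joint's range is limited). The gripper opens to 91 mm and grips with 3 to 60 N. Pads are 32 mm wide; open, the fingers measure 118 mm over their backs; the gripper's body (76 mm by 178 mm) begins 60 mm behind the grasp point.
Start: joints at [-75.115, 18.312, 89.639, -0, 72.044, -1.146], TCP at [158.797, -552.654, 213.976] pointing down, gripper open.
Joint ranges: [-177.97, 177.97], [-48.28, 115.42], [12.27, 149.76], [-77.06, 257.06], [2.81, 150.46], [-146.56, 146.56]. Speed limits (degrees/s): [147.25, 147.25, 180, 180, 180, 180].

INTERFACE

Orientations are given as [roll, pitch, yaw] about the fixed x, y, z axes, in that order (R = Rz(yaw) Ry(pitch) Rx(roll)).
In Python, from workcell import env, eyes gives the robot as it stands.
- The arm moves only by the tool send_rows, never from a script. Its arguments are lists of equal length, an entry for each row: "grip": the opening, from -1 (shut) to 1 (fully open), so that 0 is half open; "xyz": the shift along the world's x, y, z in m, a list of three; "yaw": the turn about the world's z in degrees. A call has 1 to 8 rows; each row is the pose to reach, as a shift and turn from the pose commanded when the call began; what a row does not reach only later rows make up. A row lasts 1/12 s, in which the tool goes at most 41.7 mm and 7.16 degrees, less where a joint would pass 70% of its speed; a pose out of reach is approached as far as the arm can. A call with a gripper value outside its range is refused whole. The fingers move at their own pace and stop on an object; "grip_force" is the grip in N (left out, the last holds). Time passes only in rows, so rows that repeat a pose let the fingers close. It gives the time, the measured TCP pose, the force, the opening and the grip force at its end, in the units of the state.
- env.state(): the state, without advancing time (a new reading comes with each control period).
- eyes.grab_frame(name): name is "scene" or "top" or "wrist"; returns a dict with "frame" (384x512x3 uint8, red, green, blue), "fx", "fy", "cx", "cy" (pixels), "pose" (4x4, takes a point from camera to world coordinates). Camera axes: x right, y down, z forward; pixel columns grow to the right and rows downward; lengths in mm; the calibration is good to about 2 mm. A picture is of the moment at which its call begins. There is no depth.
- env.job_done(): hands the job in; it is judged then, once.
The state is a dict: "time_s": time; "qpos": joint angles; "qvel": joint speeds; "effort": joint torques, N m; "ee_pos": TCP position; "ee_rot": TCP orientation; "force": force on the tool from outside, world axes, zero at the start; "torque": the same for the moment, N m; "gripper_width": finger opening in mm; "gripper_force": force on a finger pad.
Only numpy, scipy, OpenCV 4.12 (cv2) and the standard library are available. Lean on these libraries where they do the work, as an engineer would, in place of code of your own. Each camera call takes 0.05 s, during which the arm holds its last target. There are 200 camera calls.

TASK

The round turntable deck is sitting up on its stiff bush, turned the wrong way. With a fingertip, push its peg round until the notch in the deck's rim is over the steel key on the bed, then press the deck down in its middle until it is fully home. Do not lift the deck, and leave the other things on the bench where they are.

Things in the scene. Friction and masses are not known exactly. Their poses are not given: they have to be found in the camera images.
- bed: Fixed plywood turntable bed: board 160 x 160 x 12 mm. Origin on the deck's turning axis at the bench surface, z up. The steel key lies in its +x. Along its +y a 64 mm wide arm reaches to 240 mm and bears a ramp with the approach track (from 74 mm outward, rail tops 34 mm above the bench). Fixed seat for the deck: a ring of radius 34 to 44 mm, top 22 mm above the bench.
- deck: Loose round wooden deck, radius 65 mm, 8 mm thick, 0.3 to 0.5 kg. Origin: centre of the plate's underside, z up; notch in the rim at its +x, push peg at its -x. At the start the origin is 29 mm above the bench; seated, 22 mm. It turns easily, either way round any number of turns, and stops when no longer pushed. A stub shaft below (20 mm long, 0.8 mm clearance all round in the bush) centres it.
- bush (a joint): Steel bush (30 mm radius) under the deck that carries it; value in m: 0 raised, about 0.007 when the deck is home. It slides down only when some 6 to 8 N press on the deck (its weight alone is not enough) and stays where it is left. Off the notch, the key stops the deck after 1.5 mm.
- press (a point): Where to press: middle of the deck, on top of the straight track (25 mm wide, 81 mm long, 4 mm high) fixed across it along the deck's y; 12 mm above the deck's origin.
- key (a point): Point on top of the fixed steel key, 27.5 mm above the bench, 59 mm from the axis in the bed's +x. The key is 10 mm wide and runs radially from 54 to 78 mm from the axis; its outer end, with a 24 mm wide foot post (30 mm high), shows beyond the deck's rim.
- notch (a point): Middle of the deck's notch, 59 mm from the deck's axis, at the height of the plate's underside. The notch is 18 mm wide, about 13 mm deep, open outward.
- peg (a point): Centre of the top of the round steel push peg, 12 mm in diameter, 20 mm tall above the plate (top 28 mm above the deck's origin), 45 mm from the deck's axis, opposite the notch.
- wagon: Box wagon standing on the approach track, 28 x 87 x 41 mm, to be left alone; origin at the centre of its underside.
- paint_jar: Small jar with screw lid beside the bed, 38 mm across, 46 mm tall, to be left alone; origin at the centre of its underside.
- wood_block: Plain wooden block, 34 x 58 x 24 mm, beside the approach arm, to be left alone; origin at the centre of its underside.
- screwdriver: Screwdriver, 198 mm long, 24 mm thick, lying on the right, to be left alone; origin at the middle of its underside.
- tape: Roll of tape, 73 mm across, 18 mm high, to be left alone; origin at the centre of its underside.
- sanding_block: Rubber sanding block, 42 x 68 x 26 mm, on the left, to be left alone; origin at the centre of its underside.
There are look-alikes about, which are no part of the job. There is more than one size of the deck; the job needs the largest.

How it is judged (in metres and radians):
On the way:
1. the deck, still up on its bush, is turned until its notch is over the key (horizontal distance between notch and key below 0.007 m and z of deck in the frame of bed above 0.0255 m), for 0.04 s.
At the end, for the whole second after the job is handed in: The deck lies at rest and level (within 0.025 rad) on the bed ring, its origin no more than 1.5 mm above the seated height of 22 mm, with the notch round the key (notch point within 7 mm of the key point, seen from above) (horizontal distance between notch and key below 0.007 m and z of deck in the frame of bed below 0.0235 m and angle between deck's own z axis and vertical below 0.025 rad and linear speed of deck below 0.01 m/s and angular speed of deck below 0.1 rad/s); the robot touches nothing.
It fails at once if the deck is lifted (more than 5 mm above where it sat) (z of deck in the frame of bed above 0.034 m).
It fails at once if the deck is tipped up (more than 0.2 rad) (angle between deck's own z axis and vertical above 0.2 rad).
It fails at once if another thing on the bench is moved more than 20 mm (distance of any of wagon, paint_jar, wood_block, screwdriver, tape, sanding_block from where it was at the start of the episode above 0.02 m).
It also fails if it takes over 54 s, if anything falls off the work surface, if the arm or the gripper's body presses on something with over 40 N, if the wrist force passes 120 N, or if a joint passes its speed limit or range.

## Working session

There is one attempt and no reset: what is moved stays moved. The work goes in short steps, Python scripts to look and compute and a tool call to move; the robot and the scene stay as the last step left them, time stands still between calls to the robot, and variables do not carry over. Pictures are saved under pics/ and viewed, at most 10 in all, crops included, and the job is handed in when it is done.

Besides the shell and the picture viewer there is one more tool, called after "Request:" in YAML: its name, and indented under it one key for each argument. send_rows: Moves the arm, as the interface text tells. Its arguments: {"type":"object","properties":{"grip":{"type":"array"},"xyz":{"type":"array"},"yaw":{"type":"array"},"grip_force":{"type":"number"}},"required":["grip","xyz","yaw"]}

```bash
mkdir -p pics; cat > h.py <<'E'
import numpy as np,cv2
from workcell import env,eyes
def grab(n,f):
    d=eyes.grab_frame(n); cv2.imwrite(f,d["frame"][:,:,::-1]); np.savez(f[:-4],fx=d["fx"],fy=d["fy"],cx=d["cx"],cy=d["cy"],pose=d["pose"]); return d
def back(d,u,v,z):
    P=np.array(d["pose"]); r=P[:3,:3]@np.array([(u-d["cx"])/d["fx"],(v-d["cy"])/d["fy"],1]); o=P[:3,3]
    return o+r*(z-o[2])/r[2]
def proj(d,p):
    P=np.array(d["pose"]); c=P[:3,:3].T@(np.array(p)-P[:3,3]); return d["fx"]*c[0]/c[2]+d["cx"],d["fy"]*c[1]/c[2]+d["cy"]
E
python3 - <<'E'
from h import *
grab("top","pics/top0.png");grab("scene","pics/scene0.png")
print(env.state())
E
```

```text
{'time_s': 0.1, 'qpos': array([-7.51141789e+01,  1.83462853e+01,  8.97003144e+01, -9.59394114e-04,
        7.20446185e+01, -1.14437449e+00]), 'qvel': array([-0.01115907, -0.17419513, -0.26796813, -0.0543227 ,  0.09784032,
       -0.05903562]), 'effort': array([ 4.67565424e-04, -4.13330913e+01, -2.32509488e+01,  7.28379842e-02,
        4.22287197e-02, -6.21620438e-05]), 'ee_pos': array([ 158.67349873, -552.18850016,  213.21524695]), 'ee_rot': array([-1.79908782e+02, -9.09774672e-04,  1.60304913e+01]), 'force': array([ 0.03807823, -0.5549077 ,  0.15101723]), 'torque': array([ 0.01284791, -0.01445552,  0.02612432]), 'gripper_force': 0.0, 'gripper_width': 91.38849460437764}
```

View pics/top0.png

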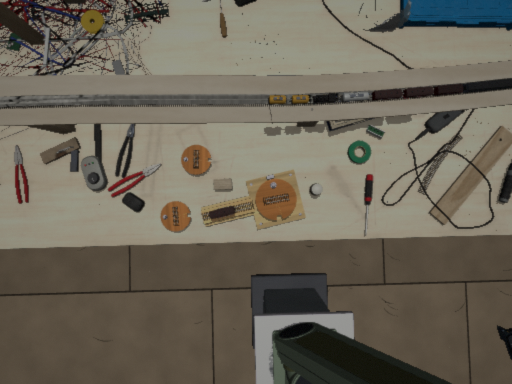

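View pics/scene0.png

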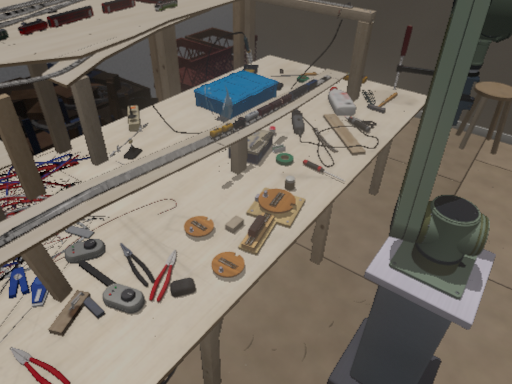

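The top view shows the job's deck at about (276,200), on the bed with the approach arm to the left. Next I enlarge it.

```bash
python3 - <<'E'
from h import *
i=cv2.imread("pics/top0.png")
cv2.imwrite("pics/crop0.png",cv2.resize(i[160:240,190:330],None,fx=5.7,fy=5.7,interpolation=cv2.INTER_CUBIC))
d=np.load("pics/top0.npz");print(d["pose"],d["fx"])
for p in [(276,200),(262,177),(316,190)]: print(back(d,*p,37))
E
```

```text
[[-2.82500612e-02 -9.98606184e-01  4.45827683e-02  5.08007442e+02]
 [-9.99579638e-01  2.79305374e-02 -7.77382401e-03  1.39916347e+02]
 [ 6.51776806e-03 -4.47836384e-02 -9.98975447e-01  1.35874993e+03]
 [ 0.00000000e+00  0.00000000e+00  0.00000000e+00  1.00000000e+00]] 419.38294360804747
[516.46545041  78.71362565  37.        ]
[590.25504876 120.73472185  37.        ]
[544.42760716 -48.44980777  37.        ]
```

View pics/crop0.png

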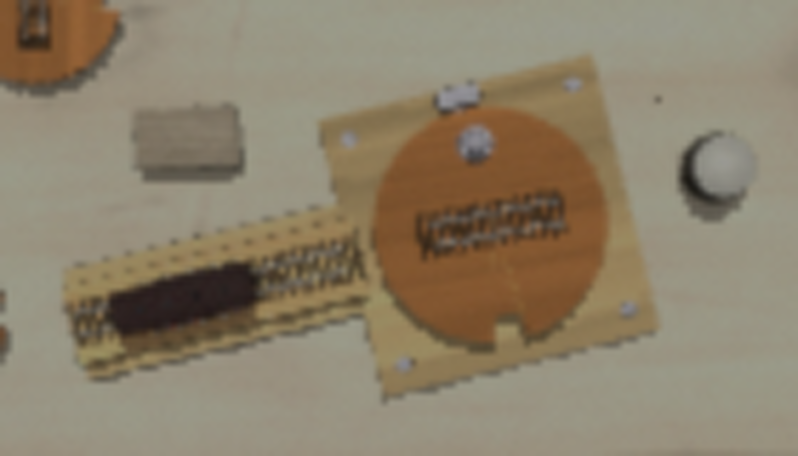

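The crop shows the deck centre at (490,226), the peg at (476,142), the notch at (508,330), and the key's foot post at (458,97). That means roughly a half turn. I convert these to positions.

```bash
python3 - <<'E'
from h import *
d=np.load("pics/top0.npz")
q=lambda u,v,z:back(d,190+(u+.5)/5.7-.5,160+(v+.5)/5.7-.5,z)
c=q(490,226,37);pe=q(476,142,57);no=q(508,330,33);k=q(458,97,30);ja=q(722,165,46)
print(c,pe,no,k,ja)
a=lambda p:np.degrees(np.arctan2(*(p-c)[1::-1]))
print("ang",a(pe),a(no),a(k),[np.hypot(*(p-c)[:2]) for p in(pe,no,k)])
for u,v in[(322,120),(592,55),(658,325),(385,400)]:print(q(u,v,12))
E
```

```text
[518.90702483  80.05083481  37.        ] [564.709404   87.2168106  57.       ] [461.16708224  71.63432121  33.        ] [591.24380698  95.40229011  30.        ] [548.74870991 -48.12262049  46.        ]
ang 8.892081222897325 -171.70663931480323 11.98165743093572 [np.float64(46.3595637016608), np.float64(58.35013857977492), np.float64(73.9478007179858)]
[581.51529777 171.87907902  12.        ]
[614.03368884  18.38247507  12.        ]
[460.82617264 -13.88859716  12.        ]
[423.22273037 140.76465399  12.        ]
```

Request:
send_rows:
  grip: [-0.34,-0.34,-0.34,-0.34,-0.34,-0.34,-0.34]
  xyz:
    - [0.02,0.035,0]
    - [0.04,0.07,0]
    - [0.06,0.105,0]
    - [0.08,0.14,0]
    - [0.1,0.175,0]
    - [0.12,0.21,0]
    - [0.12,0.21,0]
  yaw: [-1,-2,-3,-4,-5,-6,-7]

```text
time_s: 0.68
ee_pos: [280.6, -336.8, 213.7]
ee_rot: [-179.8, -0.1, 9.3]
force: [-0.3, -0.5, 0.0]
gripper_width: 47.6
gripper_force: 0.0
```

Request:
send_rows:
  grip: [-0.34,-0.34,-0.34,-0.34,-0.34,-0.34,-0.34]
  xyz:
    - [0.02,0.035,0]
    - [0.04,0.07,0]
    - [0.06,0.105,0]
    - [0.08,0.14,0]
    - [0.1,0.175,0]
    - [0.12,0.21,0]
    - [0.12,0.21,0]
  yaw: [0,0,0,0,0,0,0]

```text
time_s: 1.27
ee_pos: [401.5, -127.6, 213.9]
ee_rot: [-179.9, -0.1, 9.5]
force: [-0.6, -0.7, 0.1]
gripper_width: 30.1
gripper_force: 0.0
```

Request:
send_rows:
  grip: [-0.34,-0.34,-0.34,-0.34,-0.34,-0.34,-0.34]
  xyz:
    - [0.02,0.035,0]
    - [0.04,0.07,0]
    - [0.06,0.105,0]
    - [0.08,0.14,0]
    - [0.1,0.175,0]
    - [0.12,0.21,0]
    - [0.12,0.21,0]
  yaw: [0,0,0,0,0,0,0]

```text
time_s: 1.85
ee_pos: [522.1, 82.0, 213.3]
ee_rot: [-179.9, -0.1, 9.3]
force: [-0.7, -0.6, 0.2]
gripper_width: 30.1
gripper_force: 0.0
```

```bash
python3 - <<'E'
from h import *
grab("wrist","pics/w1.png")
s=env.state();print(s["time_s"],s["ee_pos"],s["ee_rot"],s["qpos"],s["force"],s["gripper_width"])
print(np.load("pics/w1.npz")["pose"])
E
```

```text
1.9 [520.13808348  79.23050059 213.09117851] [-1.79997759e+02  3.78364381e-02  9.26813912e+00] [7.40797123e+00 1.39639842e+01 9.59695222e+01 1.07592078e-03
 7.01043828e+01 8.81394664e+01] [ 0.52147364 -0.01845294  0.55820623] 30.3326277328863
[[ 1.61581150e-01 -9.58643693e-01 -2.34294261e-01  5.88005795e+02]
 [-9.86857224e-01 -1.57462790e-01 -3.63082523e-02  9.36346276e+01]
 [-2.08595089e-03  2.37081714e-01 -9.71487473e-01  3.83618422e+02]
 [ 0.00000000e+00  0.00000000e+00  0.00000000e+00  1.00000000e+00]]
```

View pics/w1.png

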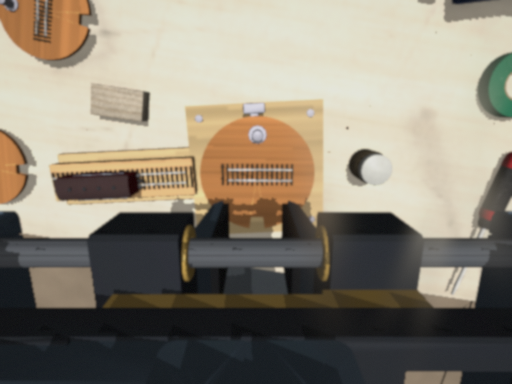

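The wrist view shows the peg top at (257,134), the key's foot post at (254,109), the deck rim spanning columns 201–315, and its top edge at row 116.

```bash
python3 - <<'E'
from h import *
d=np.load("pics/w1.npz")
i=cv2.imread("pics/w1.png").astype(int);b,g,r=i[...,0],i[...,1],i[...,2]
pe=back(d,257.3,133.5,57)
print("peg",pe,"post",back(d,253.5,107.5,30))
m=((r-b>70)&(r>110)).astype(np.uint8);m[:,:190]=0;m[:,325:]=0;m[215:]=0
ys,xs=np.nonzero(m)
P=[]
for y in range(125,200,3):
    x=xs[ys==y]
    if len(x)>20:P+= [back(d,x.min(),y,37),back(d,x.max(),y,37)]
P=np.array(P)
from scipy.optimize import least_squares
f=least_squares(lambda p:np.hypot(P[:,0]-p[0],P[:,1]-p[1])-65,[519,80],loss="soft_l1");print(f.x,f.fun.std())
c=f.x;print("peg ang",np.degrees(np.arctan2(pe[1]-c[1],pe[0]-c[0])),np.hypot(*(pe[:2]-c)))
for u,v in[(187,107),(322,100)]:print(back(d,u,v,12))
E
```

```text
peg [567.04159243  88.55363646  57.        ] post [592.48879109  96.86866595  30.        ]
[534.79585844  86.41836977] 5.3662890208901315
peg ang 3.78851415892702 32.31635382326794
[580.84767949 173.00295318  12.        ]
[613.67277518  20.67911076  12.        ]
```

Request:
send_rows:
  grip: [-0.34,-0.34,-0.34,-0.34,-0.34,-0.34,-0.34,-0.34]
  xyz:
    - [0.022,0.005,0]
    - [0.044,0.009,-0.02]
    - [0.044,0.009,-0.055]
    - [0.044,0.009,-0.09]
    - [0.044,0.009,-0.12]
    - [0.044,0.009,-0.14]
    - [0.044,0.009,-0.14]
    - [0.044,0.009,-0.14]
  yaw: [0,0,1,1,1,1,1,1]

```text
time_s: 2.57
ee_pos: [562.0, 84.8, 73.4]
ee_rot: [180.0, 0.2, 10.0]
force: [0.6, -0.3, -0.4]
gripper_width: 30.4
gripper_force: 0.0
```

```bash
python3 - <<'E'
from h import *
grab("wrist","pics/w2.png")
grab("scene","pics/s2.png");grab("top","pics/t2.png")
a=cv2.imread("pics/w2.png")[100:384,120:420];t=cv2.imread("pics/t2.png")[165:230,240:320];s=cv2.imread("pics/s2.png")[170:240,230:320]
cv2.imwrite("pics/m2.png",np.hstack([cv2.resize(a,(420,400)),cv2.resize(s,(380,400))]))
s=env.state();print(s["time_s"],s["ee_pos"],s["ee_rot"])
E
```

```text
2.7167 [564.16153739  85.8194318   75.97883762] [179.97737152  -0.21409367   9.99112288]
```

View pics/m2.png

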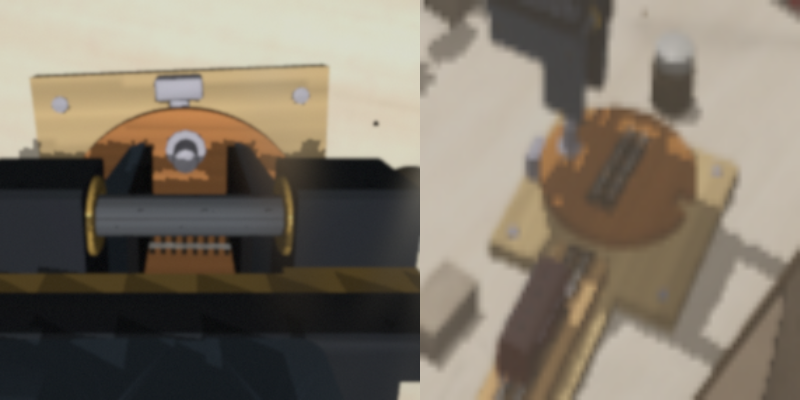

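The wrist view shows the peg between the fingertips, and the scene view agrees. I lower and narrow the fingers.

Request:
send_rows:
  grip: [-0.34,-0.34,-0.34,-0.6,-0.6,-0.6,-0.6]
  xyz:
    - [0.0,0.001,-0.01]
    - [0.0,0.001,-0.02]
    - [0.0,0.001,-0.029]
    - [0.0,0.001,-0.029]
    - [0.0,0.001,-0.029]
    - [0.0,0.001,-0.029]
    - [0.0,0.001,-0.029]
  yaw: [0,0,0,0,0,0,0]

```text
time_s: 3.3
ee_pos: [563.1, 87.4, 45.2]
ee_rot: [180.0, -0.0, 10.0]
force: [0.4, -0.3, 0.0]
gripper_width: 18.1
gripper_force: 0.0
```

```bash
python3 - <<'E'
import numpy as np
C=np.array([519.3,79.5]);r=45;p=np.array([562.8,87.35]);th=10.
# target centre angle 196; steps 6 deg
n=31;A=10+6*np.arange(1,n+1)
for k in range(0,n,8):
    rows=[]
    for a in A[k:k+8]:
        q=C+r*np.array([np.cos(np.radians(a)),np.sin(np.radians(a))]);rows.append([*np.round((q-p)/1000,3).tolist(),0])
    print(rows,A[k:k+8]-th); p=p+1000*np.array(rows[-1][:2]);th=A[k:k+8][-1]
E
```

```text
[[-0.0, 0.005, 0], [-0.002, 0.009, 0], [-0.004, 0.013, 0], [-0.006, 0.017, 0], [-0.009, 0.021, 0], [-0.012, 0.025, 0], [-0.016, 0.028, 0], [-0.02, 0.03, 0]] [ 6. 12. 18. 24. 30. 36. 42. 48.]
[[-0.004, 0.003, 0], [-0.008, 0.004, 0], [-0.013, 0.006, 0], [-0.017, 0.007, 0], [-0.022, 0.007, 0], [-0.027, 0.007, 0], [-0.031, 0.006, 0], [-0.036, 0.005, 0]] [ 6 12 18 24 30 36 42 48]
[[-0.004, -0.001, 0], [-0.009, -0.003, 0], [-0.013, -0.006, 0], [-0.016, -0.008, 0], [-0.02, -0.012, 0], [-0.023, -0.015, 0], [-0.026, -0.019, 0], [-0.028, -0.023, 0]] [ 6 12 18 24 30 36 42 48]
[[-0.002, -0.004, 0], [-0.003, -0.009, 0], [-0.004, -0.014, 0], [-0.004, -0.018, 0], [-0.004, -0.023, 0], [-0.004, -0.028, 0], [-0.003, -0.032, 0]] [ 6 12 18 24 30 36 42]
```

Request:
send_rows:
  grip: [-0.6,-0.6,-0.6,-0.6,-0.6,-0.6,-0.6,-0.6]
  xyz:
    - [0.0,0.005,0]
    - [-0.002,0.009,0]
    - [-0.004,0.013,0]
    - [-0.006,0.017,0]
    - [-0.009,0.021,0]
    - [-0.012,0.025,0]
    - [-0.016,0.028,0]
    - [-0.02,0.03,0]
  yaw: [6,12,18,24,30,36,42,48]

```text
time_s: 3.97
ee_pos: [543.5, 117.7, 45.5]
ee_rot: [179.9, -0.1, 58.3]
force: [2.3, -0.2, -0.2]
gripper_width: 18.1
gripper_force: 0.5
```

Request:
send_rows:
  grip: [-0.6,-0.6,-0.6,-0.6,-0.6,-0.6,-0.6,-0.6]
  xyz:
    - [-0.004,0.003,0]
    - [-0.008,0.004,0]
    - [-0.013,0.006,0]
    - [-0.017,0.007,0]
    - [-0.022,0.007,0]
    - [-0.027,0.007,0]
    - [-0.031,0.006,0]
    - [-0.036,0.005,0]
  yaw: [6,12,18,24,30,36,42,48]

```text
time_s: 4.63
ee_pos: [507.8, 122.6, 45.6]
ee_rot: [179.8, 0.0, 106.3]
force: [1.0, 0.2, -1.0]
gripper_width: 18.3
gripper_force: 0.5
```

```bash
python3 - <<'E'
from h import *
grab("top","pics/t3.png");grab("scene","pics/s3.png")
t=cv2.imread("pics/t3.png")[160:240,220:330];s=cv2.imread("pics/s3.png")[160:250,220:320]
cv2.imwrite("pics/m3.png",np.hstack([cv2.resize(t,(400,300)),cv2.resize(s,(400,300))]))
s=env.state();print(s["time_s"],s["ee_pos"],s["ee_rot"],s["force"])
E
```

```text
4.7333 [506.4441215  122.3511633   45.39132145] [1.79982885e+02 8.12191463e-04 1.06025875e+02] [ 1.221966    0.28486663 -0.4782259 ]
```

View pics/m3.png

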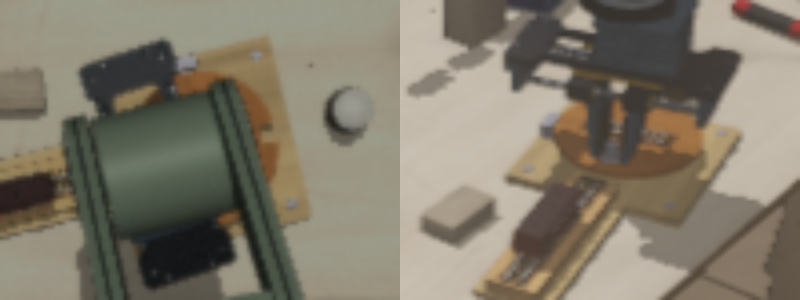

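The deck turns with the peg held between the fingers, and the notch is now on the right side. I carry on to just short of the goal.

Request:
send_rows:
  grip: [-0.6,-0.6,-0.6,-0.6,-0.6,-0.6,-0.6,-0.6]
  xyz:
    - [-0.004,-0.001,0]
    - [-0.009,-0.003,0]
    - [-0.013,-0.006,0]
    - [-0.016,-0.008,0]
    - [-0.02,-0.012,0]
    - [-0.023,-0.015,0]
    - [-0.026,-0.019,0]
    - [-0.028,-0.023,0]
  yaw: [6,12,18,24,30,36,42,48]

```text
time_s: 5.4
ee_pos: [479.7, 99.5, 45.5]
ee_rot: [179.9, 0.1, 154.1]
force: [1.3, 1.0, 1.1]
gripper_width: 18.2
gripper_force: 0.5
```

Request:
send_rows:
  grip: [-0.6,-0.6,-0.6,-0.6,-0.6,-0.6,-0.6,-0.6]
  xyz:
    - [-0.002,-0.004,0]
    - [-0.003,-0.009,0]
    - [-0.004,-0.014,0]
    - [-0.004,-0.018,0]
    - [-0.004,-0.023,0]
    - [-0.004,-0.028,0]
    - [-0.004,-0.028,0]
    - [-0.004,-0.028,0]
  yaw: [6,12,18,24,30,36,36,36]

```text
time_s: 6.07
ee_pos: [475.2, 71.3, 45.2]
ee_rot: [180.0, 0.0, -170.2]
force: [0.0, 0.7, 0.5]
gripper_width: 18.3
gripper_force: 0.0
```

```bash
python3 - <<'E'
from h import *
grab("top","pics/t4.png");grab("scene","pics/s4.png");grab("wrist","pics/w4.png")
t=cv2.imread("pics/t4.png")[160:240,220:330];s=cv2.imread("pics/s4.png")[170:240,230:320];w=cv2.imread("pics/w4.png")
cv2.imwrite("pics/m4.png",np.hstack([np.vstack([cv2.resize(t,(400,300)),cv2.resize(s,(400,300))]),cv2.resize(w,(400,300)) if 0 else np.vstack([cv2.resize(w,(400,300)),np.zeros((300,400,3),np.uint8)])]))
s=env.state();print(s["time_s"],s["ee_pos"],s["ee_rot"],s["force"],s["qpos"])
E
```

```text
6.2167 [474.90478486  71.53884387  45.03506793] [ 1.79993915e+02  8.67854597e-03 -1.70097862e+02] [0.50555967 0.27136793 0.00718762] [ 7.18990091e+00  2.02960536e+01  1.15114502e+02  9.24447938e-03
  4.45810638e+01 -9.27188217e+01]
```

View pics/m4.png

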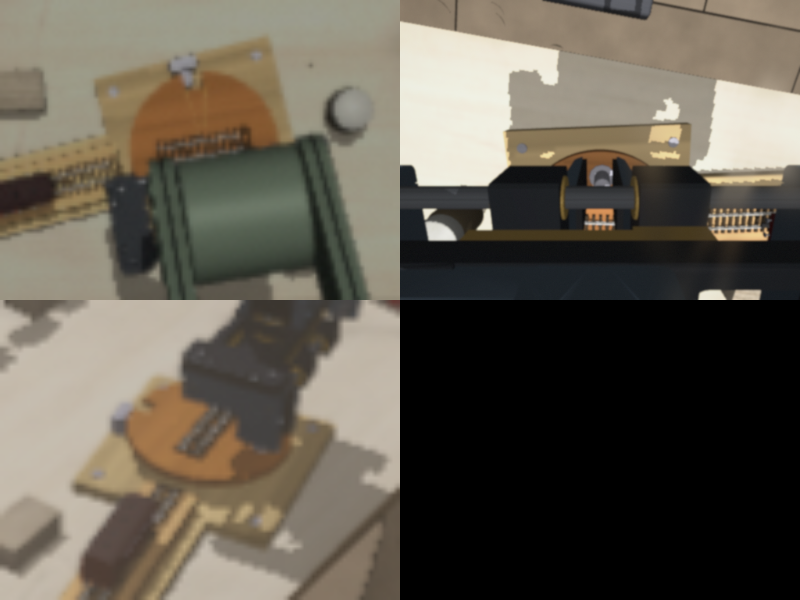

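The top view shows the notch nearly over the key at about (183,72), and the wrist view shows the peg between the fingers at about (600,172). I overlay predictions to read the remaining angle.

```bash
python3 - <<'E'
from h import *
C=np.array([519.3,79.5])
dw=np.load("pics/w4.npz");dt=np.load("pics/t4.npz")
for a in(182,186,190,192,196):
    e=np.array([np.cos(np.radians(a)),np.sin(np.radians(a))])
    print(a,np.round(proj(dw,[*(C+45*e),57]),1),np.round(proj(dt,[*(C-59*e),37]),1))
w=cv2.resize(cv2.imread("pics/w4.png")[195:265,215:300],(480,395),interpolation=3)
t=cv2.resize(cv2.imread("pics/t4.png")[165:212,250:300],(320,300),interpolation=3)
o=np.zeros((395,800,3),np.uint8);o[:,:480]=w;o[:300,480:]=t;cv2.imwrite("pics/m5.png",o)
E
```

```text
182 [264.7 238.1] [274.5 180.4]
186 [259.  237.6] [273.2 180.6]
190 [253.2 237.4] [271.9 180.8]
192 [250.3 237.4] [271.3 180.9]
196 [244.6 237.8] [270.  181.3]
```

View pics/m5.png

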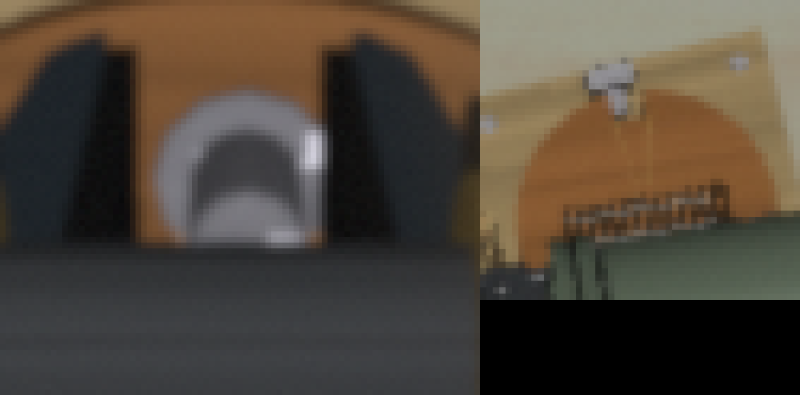

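Request:
send_rows:
  grip: [-0.6,-0.6,-0.6,-0.6,-0.6,-0.6]
  xyz:
    - [0.0,-0.0015,0]
    - [0.0005,-0.003,0]
    - [0.001,-0.0043,0]
    - [0.001,-0.0043,0]
    - [0.001,-0.0043,0]
    - [0.001,-0.0043,0]
  yaw: [2,4,5.5,5.5,5.5,5.5]

```text
time_s: 6.72
ee_pos: [475.8, 67.3, 45.0]
ee_rot: [180.0, 0.0, -164.5]
force: [0.2, 1.4, 0.9]
gripper_width: 18.1
gripper_force: 0.4
```

Request:
send_rows:
  grip: [-0.6,-0.6,-0.6,-0.6,-0.6,-0.6,-0.6,-0.6]
  xyz:
    - [0.0,0.002,0]
    - [0.0,0.002,0]
    - [0,0.002,0.015]
    - [0,0.002,0.04]
    - [0,0.002,0.07]
    - [-0.04,0.0,0.08]
    - [-0.08,0.0,0.08]
    - [-0.1,0.0,0.08]
  yaw: [0,0,0,0,0,0,0,0]

```text
time_s: 7.38
ee_pos: [371.6, 66.7, 125.1]
ee_rot: [180.0, -0.2, -164.5]
force: [-1.1, 0.3, -0.6]
gripper_width: 18.3
gripper_force: 0.0
```

```bash
python3 - <<'E'
from h import *
C=np.array([519.3,79.5])
dt=grab("top","pics/t6.png");dw=grab("wrist","pics/w6.png");s=env.state();print(s["time_s"],s["ee_pos"],s["force"])
for a in(186,189,192,195,198):
    e=np.array([np.cos(np.radians(a)),np.sin(np.radians(a))])
    print(a,np.round(proj(dw,[*(C+45*e),57]),1),np.round(proj(dt,[*(C-59*e),37]),1),np.round(proj(dt,[*(C-59*e),27.5]),1))
t=cv2.resize(cv2.imread("pics/t6.png")[165:225,245:305],(420,420),interpolation=3)
w=cv2.resize(cv2.imread("pics/w6.png"),(380,285))
o=np.zeros((420,800,3),np.uint8);o[:,:420]=t;o[:285,420:]=w;cv2.imwrite("pics/m6.png",o)
E
```

```text
7.4833 [371.79007082  66.74697667 124.88265712] [ 0.88361073 -0.11771962 -0.26574883]
186 [230.2 314.5] [273.2 180.6] [273.1 180.7]
189 [227.5 314.1] [272.2 180.7] [272.1 180.9]
192 [224.8 313.9] [271.3 180.9] [271.2 181.1]
195 [222.1 313.9] [270.3 181.2] [270.3 181.3]
198 [219.4 313.9] [269.4 181.5] [269.3 181.6]
```

View pics/m6.png

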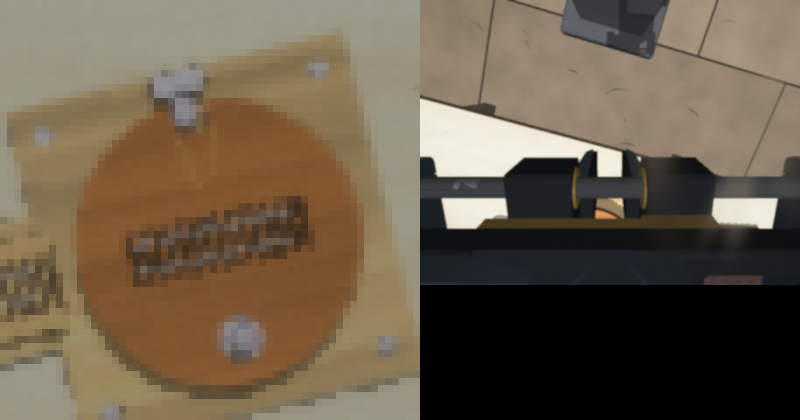

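The top view shows the key sitting inside the notch at (185,112), with the track nearly parallel to the bed. I check the peg angle and then work out the press move.

```bash
python3 - <<'E'
from h import *
d=np.load("pics/t6.npz");C=np.array([519.3,79.5])
q=lambda u,v,z:back(d,245+(u+.5)/7-.5,165+(v+.5)/7-.5,z)
p=q(241,337,57);print("peg",p,np.degrees(np.arctan2(*(p[:2]-C)[::-1]))%360)
a,b=q(130,260,41),q(307,222,41);v=a-b;print("deck yaw by track",np.degrees(np.arctan2(v[1],v[0]))-90,"mid",(a+b)/2)
a,b=q(42,136,14),q(318,69,14);v=a-b;print("bed yaw by screws",np.degrees(np.arctan2(v[1],v[0]))-90)
a,b=q(110,412,14),q(386,345,14);v=a-b;print("bed yaw by screws",np.degrees(np.arctan2(v[1],v[0]))-90)
E
```

```text
peg [476.72076816  71.52674347  57.        ] 190.60620116840863
deck yaw by track 10.487460775337055 mid [519.60020978  79.45820627  41.        ]
bed yaw by screws 12.060468721053994
bed yaw by screws 11.966888913462554
```

Request:
send_rows:
  grip: [-1,-1,-1,-1,-1,-1,-1,-1]
  xyz:
    - [0.036,0.003,0]
    - [0.072,0.006,0]
    - [0.108,0.009,0]
    - [0.143,0.012,0]
    - [0.143,0.012,-0.02]
    - [0.143,0.012,-0.04]
    - [0.143,0.012,-0.06]
    - [0.143,0.012,-0.06]
  yaw: [0,0,0,0,0,0,0,0]

```text
time_s: 8.15
ee_pos: [517.2, 78.7, 61.2]
ee_rot: [179.9, -0.4, -164.5]
force: [-0.6, -0.3, -0.0]
gripper_width: 0.2
gripper_force: 0.0
```

Request:
send_rows:
  grip: [-1,-1,-1]
  xyz:
    - [0,0,0]
    - [0,0,0]
    - [0,0,0]
  yaw: [0,0,0]

```text
time_s: 8.4
ee_pos: [520.1, 79.2, 66.3]
ee_rot: [-180.0, 0.2, -164.5]
force: [-0.3, 0.7, -0.1]
gripper_width: 0.4
gripper_force: 0.0
```

Request:
send_rows:
  grip: [-1,-1,-1,-1,-1,-1,-1,-1]
  xyz:
    - [0,0,-0.01]
    - [0,0,-0.018]
    - [0,0,-0.022]
    - [0,0,-0.024]
    - [0,0,-0.026]
    - [0,0,-0.027]
    - [0,0,-0.028]
    - [0,0,-0.028]
  yaw: [0,0,0,0,0,0,0,0]

```text
time_s: 9.07
ee_pos: [518.2, 79.0, 37.1]
ee_rot: [180.0, -0.1, -164.5]
force: [-2.6, 0.2, 3.8]
gripper_width: 0.3
gripper_force: 2.0
```

Request:
send_rows:
  grip: [-1,-1,-1,-1,-1,-1]
  xyz:
    - [0,0,-0.001]
    - [0,0,-0.002]
    - [0,0,-0.002]
    - [0,0,-0.003]
    - [0,0,-0.003]
    - [0,0,-0.003]
  yaw: [0,0,0,0,0,0]

```text
time_s: 9.57
ee_pos: [518.2, 79.0, 34.5]
ee_rot: [180.0, -0.1, -164.5]
force: [-3.0, -0.8, 7.8]
gripper_width: 0.3
gripper_force: 3.8
```

Past the key (more than 1.5 mm down). I press a little further until the force rises, which marks the ring.

Request:
send_rows:
  grip: [-1,-1,-1,-1,-1,-1]
  xyz:
    - [0,0,-0.001]
    - [0,0,-0.001]
    - [0,0,-0.0015]
    - [0,0,-0.002]
    - [0,0,-0.002]
    - [0,0,-0.002]
  yaw: [0,0,0,0,0,0]

```text
time_s: 10.07
ee_pos: [518.2, 79.0, 34.4]
ee_rot: [180.0, -0.0, -164.5]
force: [-7.4, -1.0, 21.1]
gripper_width: 0.4
gripper_force: 11.0
```

Request:
send_rows:
  grip: [-1,-1,-1,-1,-1,-1,-1,-1]
  xyz:
    - [0,0,0.005]
    - [0,0,0.02]
    - [0,0,0.05]
    - [0,0,0.08]
    - [-0.04,0,0.09]
    - [-0.08,0,0.09]
    - [-0.12,0,0.09]
    - [-0.15,0,0.09]
  yaw: [0,0,0,0,0,0,0,0]

```text
time_s: 10.73
ee_pos: [365.6, 78.8, 121.6]
ee_rot: [180.0, -0.1, -164.5]
force: [0.1, 0.2, 0.7]
gripper_width: 0.4
gripper_force: 0.0
```

Request:
send_rows:
  grip: [-1,-1,-1]
  xyz:
    - [0,0,0]
    - [0,0,0]
    - [0,0,0]
  yaw: [0,0,0]

```text
time_s: 10.98
ee_pos: [370.2, 79.3, 122.4]
ee_rot: [-180.0, 0.1, -164.5]
force: [-0.0, -0.9, 0.1]
gripper_width: 0.7
gripper_force: 0.0
```

```bash
python3 - <<'E'
from h import *
grab("top","pics/t7.png");grab("scene","pics/s7.png");print(env.state()["force"])
t=cv2.resize(cv2.imread("pics/t7.png")[165:225,245:305],(400,400),interpolation=3)
s=cv2.resize(cv2.imread("pics/s7.png")[170:240,240:310],(400,400),interpolation=3)
cv2.imwrite("pics/m7.png",np.hstack([t,s]))
E
```

```text
[0.31859858 0.41677452 0.12667484]
```

View pics/m7.png

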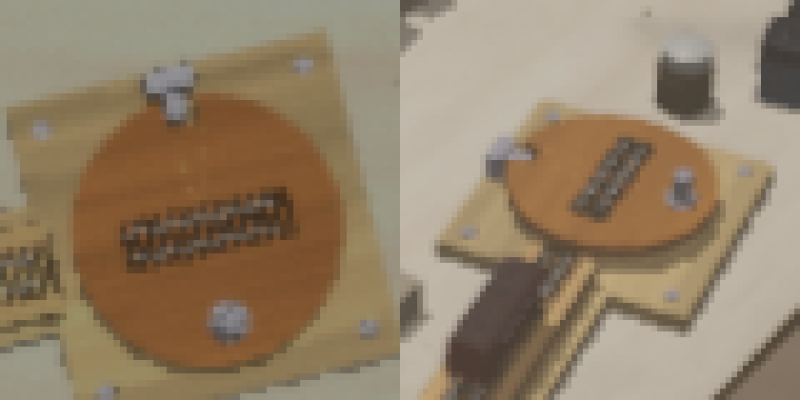

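The picture shows the key in the notch at (176,105) and the deck low and level on the bed. The arm is clear, so I hand in.

```bash
python3 -c "
from workcell import env
print(env.job_done())"
```

```text
the job is handed in; nothing more can be done
None
```

I turned the deck until its notch was over the key, pressed it down onto the ring, and handed the job in at about 11 s; the hand-in gave no verdict. The finger stopped at 34.4 mm with 21 N (34 mm is fully home), and the last pictures show the deck level with the key in the notch.

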